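# Hang the filter module level on the drying stand

### The arm

A 7-joint arm with a two-finger parallel gripper is mounted at the origin on a cart in front of the work surface, level with it; the furniture and walls round the work are solid. World frame = base frame: x ahead of the robot, y to its left, z up, the work surface at z = 0. Lengths are in mm, angles in rad, forces in N, time in s.
With the tool pointing down it reaches from about 400 to 850 mm from the base axis. Payload 4.5 kg.
Tool frame: the origin (TCP) lies on the centre line of the jaws, within the pads' length; the fingertips stand 11 mm ahead of it and the grasp point (between the pads) lies 8 mm behind it; z points along the fingers, y is the line along which they close (so a half turn about z gives the same grasp; the last joint's range is limited). The gripper opens to 88 mm and grips with 3 to 60 N. Pads are 18 mm wide; open, the fingers measure 123 mm over their backs; the gripper's body (75 mm by 187 mm) begins 45 mm behind the grasp point.
Start: joints at [-1.262, 0.689, -0.195, 1.565, 0.157, 0.902, -0.215], TCP at [169.576, 601.578, 249.743] pointing down, gripper open.
Joint ranges: [-3.01, 3.01], [-0.46, 2.08], [-1.47, 1.51], [0.13, 2.56], [-1, 4.14], [0.04, 2.09], [-2.66, 2.66]. Speed limits (rad/s): [2.57, 2.57, 3.14, 3.14, 3.14, 3.14, 3.14].

### API

Orientations are given as a 3x3 rotation matrix whose columns are the frame's x, y, z axes.
In Python, from rig import * gives the robot as it stands.
- The arm moves only by the tool jog_arm, never from a script. Its argument "series" is text: rows parted by semicolons, each of 4 numbers parted by spaces: the shift along the tool's x, y, z in m, then the turn about the tool's z in degrees. In form: tx ty tz spin; .... A call has 1 to 5 rows; each row shifts and turns the commanded pose from where the row before left it, along the tool's axes as they then stand; what a row does not reach is not made up. A row lasts 1/8 s, in which the tool goes at most 62.5 mm and 10.7 degrees, less where a joint would pass 70% of its speed; a pose out of reach is approached as far as the arm can. A call is refused whole if a number of a shift passes 0.0625 or a number of a turn 10.7, either way. A call with a gripper value outside its range is refused whole. "gripper" is the finger opening in m, from 0 to 0.0881, set as the call begins (left out, the last holds). The fingers move at their own pace and stop on an object; "newtons" is the grip in N (left out, the last holds). Time passes only in rows, so rows that do not move let the fingers close. It gives the time, the measured TCP pose, the force, the opening and the grip force at its end, in the units of the state.
- get_state(): the state, without advancing time (a new reading comes with each control period).
- get_image(name): name is "side" or "top"; returns the picture (400x640x3 uint8, red, green, blue); there is no depth.
- camera_params(name): a dict with "K" (3x3 intrinsics, pixels), "rvec" (rotation vector, rad) and "tvec" (3), from world to camera coordinates, as OpenCV has them. Camera axes: x right, y down, z forward; pixel columns grow to the right and rows downward; lengths in mm; the calibration is good to about 2 mm. A picture is of the moment at which its call begins. camera_params takes no time and is no camera call.
- close_job(): hands the job in; it is judged then, once.
The state is a dict: "clock": time; "qpos": joint angles; "dq": joint speeds; "effort": joint torques, N m; "tool_pos": TCP position; "ee_rot": TCP orientation; "contact_force": force on the tool from outside, world axes, zero at the start; "torque": the same for the moment, N m; "gripper_width": finger opening in mm; "grip_force": force on a finger pad.
Only numpy, scipy, OpenCV 4.12 (cv2) and the standard library are available. Lean on these libraries where they do the work, as an engineer would, in place of code of your own. Each camera call takes 0.05 s, during which the arm holds its last target. There are 200 camera calls.

### The job

The grey filter module is to be lacquered, so hang it on the pin of the drying stand by whichever hole of its yellow strip lets it hang level, let go of it and leave it hanging still. Its transformer sits off-centre somewhere inside the closed case and cannot be seen: find the balance by weighing it in the hand or by trying it on the pin, and rehang it if it tips. Do not disturb the other things on the bench.

Things in the scene. Friction and masses are not known exactly. Their poses are not given: they have to be found in the camera images.
- module: loose filter module standing on the bench: closed grey metal case 30 (x) x 160 (y) x 80 mm (z), a brass socket sticking out 10 mm at each end, a yellow strip with holes along its top; 0.42 to 0.55 kg. Origin: centre of the underside; z up through the strip. Both sides and both ends look alike
- module_center (a point): centre of the module's case, 40 mm above its underside. The hidden transformer, most of the weight, is fixed at an unknown place along y, different each time: the whole module's centre of mass lies at x = 0, 22 to 32 mm above the underside, anywhere from y = -46 to +46 mm. Axes as the module's
- module_hole (a point): centre of the middle hole of the yellow strip, 98 mm above the module's underside. Strip: 4 mm thick (x), 112 mm long (y), 80 to 108 mm above the underside, in the plane x = 0. It has seven round through holes of 10 mm diameter with axes along x, in a row at y = -45, -30, -15, 0, 15, 30, 45 mm from this point. Axes as the module's
- stand: drying stand, heavy and not movable: dark foot plate 110 x 130 mm (from 75 mm in front of the post to 35 mm behind it, 16 mm high), a post of 12 mm diameter with an 18 mm wide black cap, 206 mm high. Origin: at bench height under the post; its -x axis is the way the pin points (roughly to the robot)
- pin: the straight black rubber-sleeved pin of the stand, 4 mm diameter with a round end, 75 mm long; it leaves the post 196 mm above the bench along the stand's -x and rises by 0.14 rad (8 degrees) towards its tip, so a thing hung on it stays on and a slight swing dies out within some 3 s. Origin: on the post's axis; axes as the stand's
- pin_tip (a point): free end of the pin (centre of its round end), on its axis, 206 mm above the bench; axes as the stand's
- pin_mid (a point): point on the pin's axis half-way between post and tip, 201 mm above the bench; axes as the stand's
- tape_roll: blue tape roll, 66 mm across, 19 mm high, bystander; origin under its centre
- calculator: dark calculator, 120 x 68 x 12 mm, bystander; origin under its centre
- flux_pot: white pot with black lid, 44 mm across, 34 mm high, bystander; origin under its centre
- side_cutters: red-handled side cutters, 50 x 143 x 12 mm, bystander; origin under its centre
- toroid: copper-wound ring core, 45 mm across, 12 mm high, bystander; origin under its centre
- solder_spool: spool of solder, 62 mm across, 32 mm high, bystander; origin under its centre

How it is judged (in metres and radians):
At the end, for the whole second after the job is handed in: The module hangs at rest from the pin, which passes through one of the holes of its strip, upright, with its long axis level within 0.14 rad (8 degrees). The hole nearest to the centre of mass always satisfies this; a hole next to it satisfies it only if nearly as close (contact force between module and pin above 2 N and z of pin_mid in the frame of module between 0.088 and 0.11 m and y of pin_mid in the frame of module between -0.053 and 0.053 m and angle between module's own y axis and vertical between 1.431 and 1.711 rad and angle between module's own z axis and vertical below 0.35 rad and linear speed of module below 0.03 m/s and angular speed of module below 0.3 rad/s); the robot touches nothing.
It fails at once if a bystander (tape roll, calculator, flux pot, side cutters, toroid, solder spool) is moved by more than 30 mm (distance of any of tape_roll, calculator, flux_pot, side_cutters, toroid, solder_spool from where it was at the start of the episode above 0.03 m).
It also fails if it takes over 58 s, if anything falls off the work surface, if the arm or the gripper's body presses on something with over 40 N, if the wrist force passes 120 N, or if a joint passes its speed limit or range.

## Working session

There is one attempt and no reset: what is moved stays moved. The work goes in short steps, Python scripts to look and compute and a tool call to move; the robot and the scene stay as the last step left them, time stands still between calls to the robot, and variables do not carry over. Pictures are saved under pics/ and viewed, at most 10 in all, crops included, and the job is handed in when it is done.

Besides the shell and the picture viewer there is one more tool, called by a JSON object that holds its "name" and its "arguments". jog_arm: Moves the arm, as the interface text tells. Its arguments: {"type":"object","properties":{"series":{"type":"string"},"gripper":{"type":"number"},"newtons":{"type":"number"}},"required":["series"]}

```bash
mkdir -p pics; python3 - <<'E'
from rig import *
import cv2
for n in("side","top"):
    cv2.imwrite(f"pics/{n}0.png",get_image(n)[:,:,::-1]); p=camera_params(n); print(n,p)
s=get_state();print(s)
E
```

```text
side {'K': array([[390.61450704,   0.        , 326.13502046],
       [  0.        , 390.61450704, 199.92308431],
       [  0.        ,   0.        ,   1.        ]]), 'rvec': array([ 1.584243  ,  1.48861607, -0.95296924]), 'tvec': array([  -7.28290381,  -97.2403042 , 1707.36185259])}
top {'K': array([[467.83621296,   0.        , 316.48700304],
       [  0.        , 467.83621296, 202.21486875],
       [  0.        ,   0.        ,   1.        ]]), 'rvec': array([ 2.17623876, -2.17186927,  0.13436533]), 'tvec': array([ -21.66663429,  481.39481909, 1258.24807968])}
{'clock': 0.1, 'qpos': array([-1.26219381,  0.68990016, -0.19452875,  1.56620033,  0.15730463,
        0.90249994, -0.21509019]), 'dq': array([-1.91509696e-05, -2.20731224e-03, -5.54751859e-04, -3.23605539e-03,
        4.05052798e-04,  3.98974839e-04,  6.25349050e-04]), 'effort': array([-3.29101698e-03, -5.28499997e+01, -1.27137333e+00, -1.53838366e+01,
       -5.25383733e-02,  2.00238821e-03,  4.64882567e-05]), 'tool_pos': array([169.49046861, 601.02829694, 249.0009882 ]), 'ee_rot': array([[-9.62503461e-01,  2.71269205e-01, -3.27146252e-04],
       [ 2.71269378e-01,  9.62502166e-01, -1.58274559e-03],
       [-1.14471160e-04, -1.61214287e-03, -9.99998694e-01]]), 'contact_force': array([ 0.42178926,  1.07456424, -0.67001383]), 'torque': array([ 0.03396628, -0.03615052, -0.07081514]), 'grip_force': 0.0, 'gripper_width': 88.1330283055048}
```

View pics/side0.png

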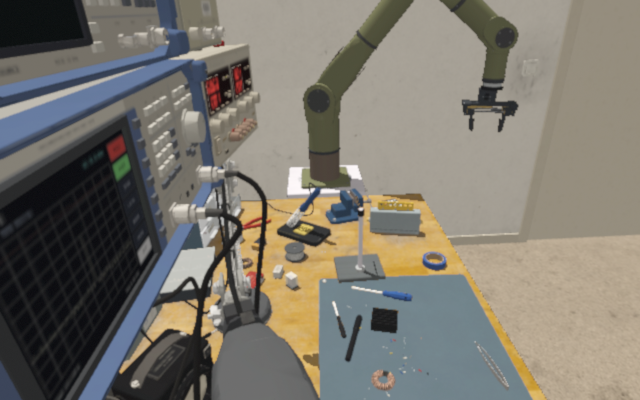

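View pics/top0.png

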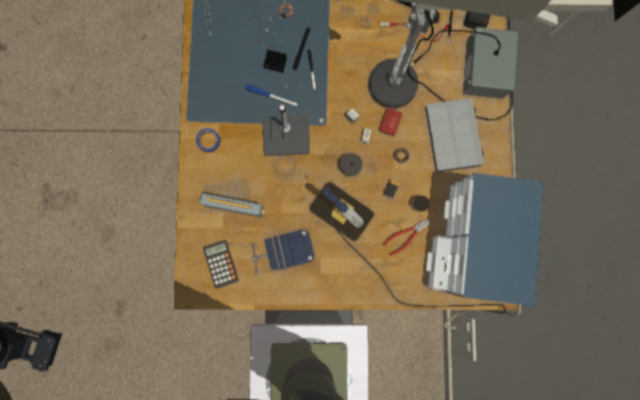

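The side view shows the module near (395,218) and the stand post near (360,235). The top view shows the module near (232,204), the foot plate near (286,135) and the cap near (283,108). I'll zoom in on both.

```bash
cat > h.py <<'E'
import numpy as np, cv2
from rig import *
def P(n):
    p=camera_params(n); return p["K"],cv2.Rodrigues(p["rvec"])[0],p["tvec"].reshape(3)
def proj(n,X):
    K,R,t=P(n); c=(np.atleast_2d(X)@R.T+t)@K.T; return c[:,:2]/c[:,2:]
def back(n,uv,z):
    K,R,t=P(n); o=-R.T@t; d=R.T@np.linalg.solve(K,np.array([uv[0],uv[1],1.])); return o+d*(z-o[2])/d[2]
E
python3 - <<'E'
import cv2,numpy as np
a=cv2.imread("pics/top0.png")[95:225,195:315]; b=cv2.imread("pics/side0.png")[185:285,325:445]
a=cv2.resize(a,None,fx=4.5,fy=4.5,interpolation=2);cv2.imwrite("pics/ta.png",a)
b=cv2.resize(b,None,fx=6,fy=6,interpolation=2);cv2.imwrite("pics/sa.png",b)
E
```

```text
(no output)
```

View pics/ta.png

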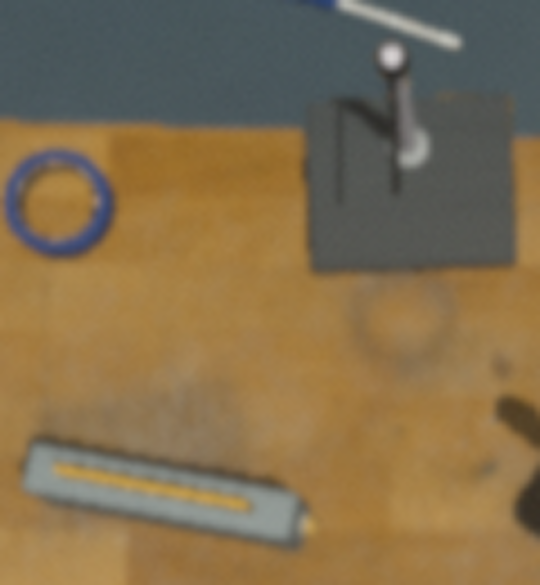

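View pics/sa.png

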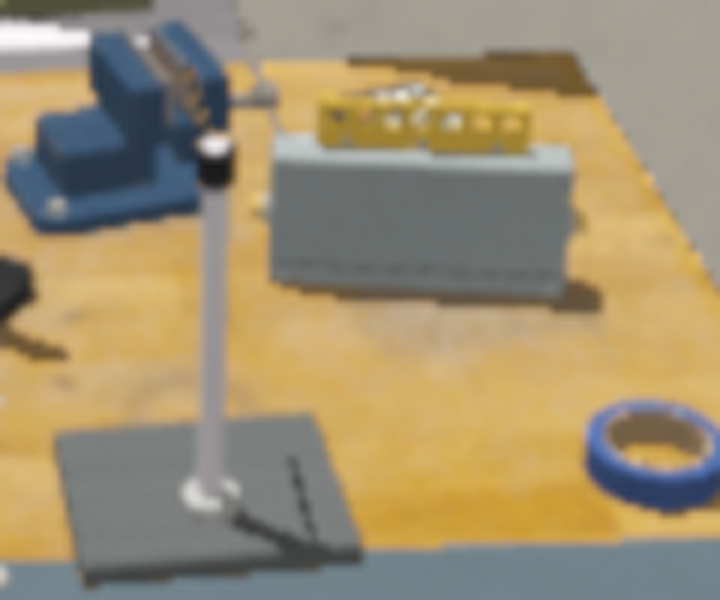

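The top crop shows the strip ends at about (57,469) and (250,507), the case-top corners, the pin tip at about (396,193), and the cap at (391,58). The side crop shows the cap top at (215,142), the post base at (208,492), and the case bottom from (272,283) to (562,297).

```bash
python3 - <<'E'
from h import *
np.set_printoptions(precision=1,suppress=True)
T=lambda u,v:((u+.5)/4.5-.5+195,(v+.5)/4.5-.5+95)
S=lambda u,v:((u+.5)/6-.5+325,(v+.5)/6-.5+185)
for nm,u,v,z in[("strip a",57,469,108),("strip b",250,507,108),("case1",33,440,80),("case2",22,490,80),("case3",300,548,80),("case4",303,490,80),
 ("postbase",412,150,16),("cap",391,58,206),("pintip",396,193,206),("foot fl",312,270,16),("foot fr",515,262,16),("foot bl",308,101,16),("foot br",512,95,16)]:
    print("top",nm,back("top",T(u,v),z))
for nm,u,v,z in[("strip l top",319,101,108),("strip r top",531,105,108),("case bot l",272,283,0),("case bot r",562,297,0),("case top l",272,158,80),("case top r",572,168,80),("cap",215,145,206),("postbase",208,492,16),("foot1",87,578,16),("foot2",57,436,16),("foot3",312,415,16),("foot4",360,548,16)]:
    print("side",nm,back("side",S(u,v),z))
E
```

```text
top strip a [480.5 260.3 108. ]
top strip b [459.1 150.4 108. ]
top case1 [500.7 280.8  80. ]
top case2 [471.4 286.4  80. ]
top case3 [437.9 124.5  80. ]
top case4 [471.8 123.3  80. ]
top postbase [692.3  64.6  16. ]
top cap [691.2  66.7 206. ]
top pintip [617.4  63.4 206. ]
top foot fl [615.7 126.   16. ]
top foot fr [621.4   0.1  16. ]
top foot bl [723.3 129.9  16. ]
top foot br [727.9   2.3  16. ]
side strip l top [466.1 153.2 108. ]
side strip r top [481.5 263.1 108. ]
side case bot l [471.5 129.9   0. ]
side case bot r [499.9 283.4   0. ]
side case top l [475.6 127.4  80. ]
side case top r [501.4 281.9  80. ]
side cap [697.1  67.2 206. ]
side postbase [682.2  68.5  16. ]
side foot1 [741.3   7.5  16. ]
side foot2 [631.1   1.4  16. ]
side foot3 [623.6 126.7  16. ]
side foot4 [729.6 131.   16. ]
```

Stand: post at about (691,66), yaw ≈ +0.045, pin tip at about (617,63). Both cameras agree to a few mm, and the sizes and the 75 mm pin length fit. Module: centre at about (471,205), yaw ≈ -0.185, with strip length 112 and case length 160 confirmed. Next I move above it.

```bash
cat >> h.py <<'E'
def plan(target,yang=None,n=None,start=None):
    """rows to bring TCP to target (mm), tool y axis at world angle yang (deg); start=(pos,yang) overrides measured"""
    s=get_state(); R=s["ee_rot"]; p=np.array(s["tool_pos"]); a=np.degrees(np.arctan2(R[1,1],R[0,1]))
    if start: p,a=np.array(start[0],float),start[1]
    d=np.array(target)-p; sp=0 if yang is None else -((yang-a+180)%360-180)
    n=n or int(max(np.ceil(np.linalg.norm(d)/55),np.ceil(abs(sp)/10),1)); out=[]
    for i in range(n):
        t=np.radians(a-sp*i/n); y=np.array([np.cos(t),np.sin(t)]); x=np.array([-y[1],y[0]])
        out.append(f"{x@d[:2]/n/1e3:.4f} {y@d[:2]/n/1e3:.4f} {-d[2]/n/1e3:.4f} {sp/n:.2f}")
    for k in range(0,n,5): print("; ".join(out[k:k+5]))
def st():
    s=get_state(); R=s["ee_rot"]; print("t",round(s["clock"],2),"p",s["tool_pos"].round(1),"ya",np.degrees(np.arctan2(R[1,1],R[0,1])).round(2),"F",s["contact_force"].round(2),"M",s["torque"].round(3),"w",round(s["gripper_width"],1),"q",s["qpos"].round(2))
E
python3 -c "
from h import *
st();plan([471,205.5,200],-10.6)"
```

```text
t 0.1 p [169.5 601.  249. ] ya 74.26 F [ 0.42  1.07 -0.67] M [ 0.034 -0.036 -0.071] w 88.1 q [-1.26  0.69 -0.19  1.57  0.16  0.9  -0.22]
-0.0397 -0.0299 0.0049 8.49; -0.0437 -0.0237 0.0049 8.49; -0.0467 -0.0170 0.0049 8.49; -0.0487 -0.0099 0.0049 8.49; -0.0497 -0.0026 0.0049 8.49
-0.0495 0.0048 0.0049 8.49; -0.0483 0.0120 0.0049 8.49; -0.0460 0.0190 0.0049 8.49; -0.0427 0.0256 0.0049 8.49; -0.0384 0.0316 0.0049 8.49
```

{"name": "jog_arm", "arguments": {"series": "-0.04 -0.03 0.005 8.5; -0.044 -0.024 0.005 8.5; -0.047 -0.017 0.005 8.5; -0.049 -0.01 0.005 8.5; -0.05 -0.003 0.005 8.5", "gripper": 0.07, "newtons": 50}}

```text
clock: 0.72
tool_pos: [321.6, 400.8, 224.4]
ee_rot: [[-0.522, 0.853, -0.0], [0.853, 0.522, -0.0], [-0.0, -0.0, -1.0]]
contact_force: [0.4, 0.7, -0.2]
gripper_width: 70.2
grip_force: 0.0
```

{"name": "jog_arm", "arguments": {"series": "-0.05 0.005 0.005 8.5; -0.048 0.012 0.005 8.5; -0.046 0.019 0.005 8.5; -0.043 0.026 0.005 8.5; -0.038 0.032 0.005 8.5"}}

```text
clock: 1.35
tool_pos: [473.1, 202.9, 199.4]
ee_rot: [[0.191, 0.982, -0.0], [0.982, -0.191, 0.0], [-0.0, -0.0, -1.0]]
contact_force: [-0.1, 0.1, -0.7]
gripper_width: 70.0
grip_force: 0.0
```

```bash
python3 -c "
from h import *
st();plan([471,205.5,62],-10.6)
cv2.imwrite('pics/t1.png',cv2.resize(get_image('top')[140:260,180:320,::-1],None,fx=5,fy=5,interpolation=2))"
```

```text
t 1.35 p [473.1 202.9 199.4] ya -11.01 F [-0.05  0.13 -0.67] M [-0.059 -0.021 -0.006] w 70.0 q [-0.58  0.63  0.14  1.96 -0.16  0.57 -0.53]
0.0007 -0.0009 0.0458 -0.14; 0.0007 -0.0009 0.0458 -0.14; 0.0007 -0.0009 0.0458 -0.14
```

{"name": "jog_arm", "arguments": {"series": "0.002 -0.003 0.03 -0.4; 0 0 0.04 0; 0 0 0.04 0; 0 0 0.0275 0; 0 0 0 0"}}

```text
clock: 2.02
tool_pos: [468.4, 206.4, 60.6]
ee_rot: [[0.179, 0.984, -0.004], [0.984, -0.179, -0.002], [-0.002, -0.004, -1.0]]
contact_force: [-0.3, -0.1, 0.7]
gripper_width: 70.0
grip_force: 0.0
```

```bash
cat >> h.py <<'E'
def avg(k):
    r=[]
    for i in range(k):
        get_image("side"); s=get_state(); r.append(np.r_[s["contact_force"],s["torque"]])
    r=np.array(r); print("avg",r.mean(0).round(3),"sd",r.std(0).round(3)); st()
E
python3 -c "
from h import *
avg(12)
cv2.imwrite('pics/s1.png',cv2.resize(get_image('side')[180:260,330:450,::-1],None,fx=6,fy=6,interpolation=2))"
```

```text
avg [ 0.001 -0.047  0.205 -0.083  0.075 -0.002] sd [0.366 0.435 0.579 0.044 0.025 0.029]
t 2.62 p [470.  206.8  62.5] ya -10.35 F [-0.03  0.41 -0.08] M [-0.038  0.086 -0.041] w 70.2 q [-0.54  0.87  0.06  2.04 -0.19  0.24 -0.49]
```

View pics/s1.png

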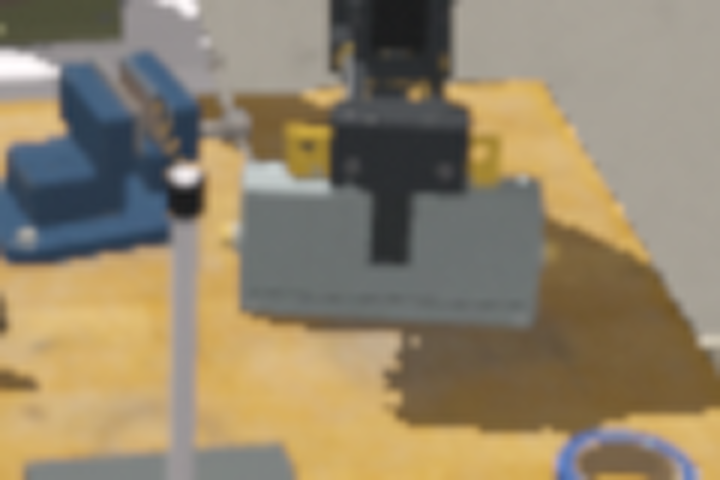

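The finger sits at column 390 and the case spans 241–541, so it's centred. Now grip and lift slightly to weigh it.

{"name": "jog_arm", "arguments": {"series": "0 0 0 0; 0 0 0 0; 0 0 0 0; 0 0 0 0; 0 0 0 0", "gripper": 0.0, "newtons": 55}}

```text
clock: 3.3
tool_pos: [470.5, 206.8, 62.3]
ee_rot: [[0.18, 0.984, 0.001], [0.984, -0.18, 0.0], [0.0, 0.001, -1.0]]
contact_force: [1.2, -0.0, -0.7]
gripper_width: 29.3
grip_force: 54.7
```

{"name": "jog_arm", "arguments": {"series": "0 0 -0.005 0; 0 0 -0.01 0; 0 0 -0.01 0; 0 0 0 0; 0 0 0 0"}}

```text
clock: 3.92
tool_pos: [469.8, 206.8, 87.3]
ee_rot: [[0.18, 0.984, 0.0], [0.984, -0.18, 0.0], [0.0, 0.0, -1.0]]
contact_force: [-0.5, -0.9, -4.6]
gripper_width: 29.5
grip_force: 54.7
```

```bash
python3 -c "
from h import *
avg(16)"
```

```text
avg [ 0.078 -0.139 -4.535  0.059  0.06  -0.005] sd [0.498 0.617 0.49  0.031 0.026 0.036]
t 4.72 p [469.9 206.8  87.2] ya -10.34 F [-0.72 -0.91 -4.03] M [ 0.027  0.014 -0.016] w 29.6 q [-0.55  0.82  0.07  2.03 -0.19  0.3  -0.5 ]
```

Weight ≈ 4.7 N and the moment change is ≈ 0.142 N·m, so the centre of mass is about 30 mm toward the -y end, which means hole -30. The present grasp at y≈0 leaves that hole clear of the fingers. Next I stage in front of the pin.

```bash
python3 -c "
from h import *
plan([470,207,171],None,n=3);plan([590,92,171],2.6,n=5,start=([470,207,171],-10.34))"
```

```text
0.0001 0.0000 -0.0279 0.00; 0.0001 0.0000 -0.0279 0.00; 0.0001 0.0000 -0.0279 0.00
-0.0183 0.0277 -0.0000 -2.59; -0.0196 0.0269 -0.0000 -2.59; -0.0207 0.0260 -0.0000 -2.59; -0.0219 0.0250 -0.0000 -2.59; -0.0230 0.0240 -0.0000 -2.59
```

{"name": "jog_arm", "arguments": {"series": "0 0 -0.02 0; 0 0 -0.025 0; 0 0 -0.02 0; 0 0 -0.019 0"}}

```text
clock: 5.22
tool_pos: [469.7, 206.7, 172.0]
ee_rot: [[0.18, 0.984, -0.0], [0.984, -0.18, 0.0], [0.0, -0.0, -1.0]]
contact_force: [0.5, 0.1, -4.7]
gripper_width: 29.2
grip_force: 54.7
```

{"name": "jog_arm", "arguments": {"series": "-0.0183 0.0277 0 -2.6; -0.0196 0.0269 0 -2.6; -0.0207 0.026 0 -2.6; -0.0219 0.025 0 -2.6; -0.023 0.024 0 -2.6"}}

```text
clock: 5.85
tool_pos: [590.0, 90.9, 170.9]
ee_rot: [[-0.048, 0.999, -0.001], [0.999, 0.048, -0.0], [-0.0, -0.001, -1.0]]
contact_force: [0.4, -0.6, -4.5]
gripper_width: 29.4
grip_force: 54.7
```

{"name": "jog_arm", "arguments": {"series": "0 0 0 0; 0 0 0 0; 0 0 0 0"}}

```text
clock: 6.22
tool_pos: [588.9, 93.1, 171.0]
ee_rot: [[-0.048, 0.999, -0.001], [0.999, 0.048, 0.001], [0.001, -0.001, -1.0]]
contact_force: [-0.1, 0.2, -3.9]
gripper_width: 29.6
grip_force: 54.7
```

```bash
python3 -c "
from h import *
avg(10)
a=np.mean([get_image('side').astype(float) for _ in range(4)],0); b=np.mean([get_image('top').astype(float) for _ in range(4)],0)
np.save('s2.npy',a);np.save('t2.npy',b)
a=cv2.resize(a[170:260,320:420,::-1],None,fx=6,fy=6,interpolation=2)
cv2.imwrite('pics/s2.png',a)"
```

```text
avg [ 0.203 -0.05  -4.499  0.06   0.068  0.012] sd [0.359 0.38  0.389 0.028 0.029 0.026]
t 6.72 p [589.9  91.8 171.2] ya 2.66 F [ 0.36  0.31 -5.02] M [ 0.083  0.087 -0.01 ] w 29.6 q [-0.25  0.75  0.04  1.73 -0.04  0.66 -0.15][ WARN:0@6.168] global loadsave.cpp:1063 imwrite_ Unsupported depth image for selected encoder is fallbacked to CV_8U.
```

View pics/s2.png

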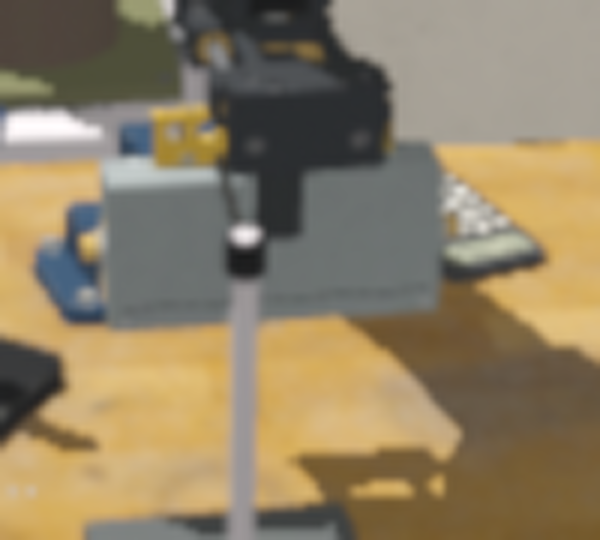

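The side crop shows the holes at about (175,130) and (210,142), the case from x=103 to x=440, and the pin running from the cap (245,235) up to about (225,165). I'll overlay the model projections to check.

```bash
cat >> h.py <<'E'
def modpts(c=0.,dz=-62.3,pitch=0.):
    s=get_state(); R=s["ee_rot"]; p=s["tool_pos"]; y=R[:,0].copy(); x=R[:,1]; 
    yy=np.array([y[0],y[1],0])/np.hypot(y[0],y[1]); xx=np.array([yy[1],-yy[0],0]); z=np.array([0,0,1.])
    o=p+yy*c+z*dz
    f=lambda X:o+X[0]*xx+X[1]*yy+X[2]*z
    return f
E
cat > ov.py <<'E'
from h import *
post=np.array([691,66.,0]); ps=.045; ux=np.array([-np.cos(ps),-np.sin(ps),0])
a=np.load('s2.npy');b=np.load('t2.npy');f=modpts()
pin0=post+[0,0,196];tip=pin0+ux*74.3+[0,0,10.4]
tiles=[]
for n,im,(y0,y1,x0,x1) in(("side",a,(170,260,330,415)),("top",b,(90,180,245,330))):
    k=6 if n=="side" else 6; I=cv2.resize(im[y0:y1,x0:x1,::-1].clip(0,255).astype(np.uint8),None,fx=k,fy=k,interpolation=2)
    q=lambda X:tuple(int(round(v)) for v in ((proj(n,X)[0]-[x0,y0]+.5)*k-.5))
    cv2.line(I,q(pin0),q(tip),(0,0,255),1)
    for h in(-45,-30): cv2.circle(I,q(f([0,h,98])),3,(255,0,255),1)
    for z in(0,80):
        c=[q(f([sx*15,sy*80,z])) for sx,sy in((-1,-1),(-1,1),(1,1),(1,-1))]
        cv2.polylines(I,[np.array(c)],True,(0,255,0),1)
    c=[q(f([0,sy*56,z])) for sy,z in((-1,80),(-1,108),(1,108),(1,80))];cv2.polylines(I,[np.array(c)],True,(255,255,0),1)
    tiles.append(I[:540])
    cv2.imwrite(f'pics/ov_{n}.png',I)
w=np.hstack(tiles)[:, :]; s=790/w.shape[1]
print(w.shape); cv2.imwrite('pics/ov.png',cv2.resize(w,None,fx=s,fy=s,interpolation=3))
E
python3 ov.py
```

```text
(540, 1020, 3)
```

View pics/ov.png

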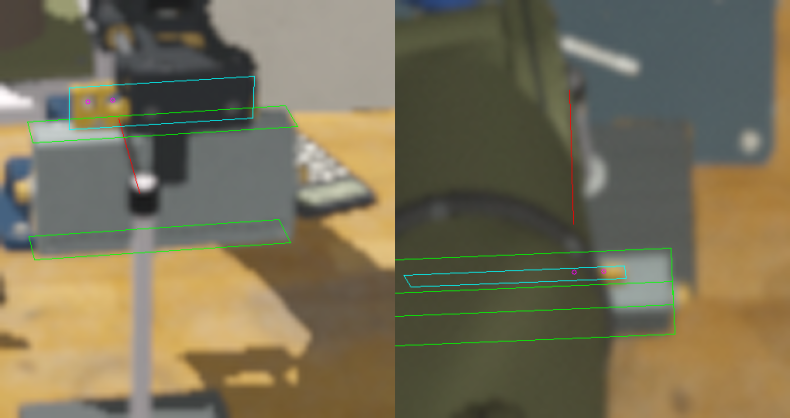

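The overlay agrees to within about 1–2 px. Comparing the pin and module relative to each other in the two views puts the tool target at y≈93.2, so I shift +1.5 mm and 1 mm down. Then I advance gently and watch the force.

{"name": "jog_arm", "arguments": {"series": "0.0015 0.004 0.001 0; 0 0.008 0 0; 0 0.008 0 0; 0 0 0 0"}}

```text
clock: 7.62
tool_pos: [610.9, 94.2, 170.2]
ee_rot: [[-0.046, 0.999, 0.001], [0.999, 0.046, 0.0], [0.0, 0.001, -1.0]]
contact_force: [0.7, -0.2, -4.1]
gripper_width: 29.7
grip_force: 54.7
```

{"name": "jog_arm", "arguments": {"series": "0 0.004 0 0; 0 0.004 0 0; 0 0.003 0 0; 0 0 0 0"}}

```text
clock: 8.12
tool_pos: [621.1, 94.8, 170.2]
ee_rot: [[-0.046, 0.999, 0.0], [0.999, 0.046, 0.0], [0.0, 0.0, -1.0]]
contact_force: [-0.4, -0.5, -4.9]
gripper_width: 29.8
grip_force: 54.7
```

{"name": "jog_arm", "arguments": {"series": "0 0.003 0 0; 0 0.003 0 0; 0 0 0 0; 0 0 0 0"}}

```text
clock: 8.62
tool_pos: [626.7, 95.0, 170.2]
ee_rot: [[-0.046, 0.999, -0.0], [0.999, 0.046, 0.0], [0.0, -0.0, -1.0]]
contact_force: [-0.3, 0.1, -5.2]
gripper_width: 29.4
grip_force: 54.7
```

{"name": "jog_arm", "arguments": {"series": "0 0.004 0.0015 0; 0 0.004 0.001 0; 0 0.004 0.0005 0; 0 0.003 0.0005 0; 0 0 0 0"}}

```text
clock: 9.25
tool_pos: [642.1, 95.7, 166.6]
ee_rot: [[-0.046, 0.999, 0.0], [0.999, 0.046, 0.0], [0.0, 0.0, -1.0]]
contact_force: [-0.4, -0.1, -4.1]
gripper_width: 29.4
grip_force: 54.7
```

```bash
python3 -c "
from h import *
avg(8)"
```

```text
avg [ 0.045  0.17  -4.41   0.071  0.07   0.007] sd [0.343 0.45  0.488 0.026 0.024 0.026]
t 9.65 p [641.8  95.8 166.8] ya 2.66 F [ 0.14  0.32 -4.52] M [0.039 0.068 0.054] w 29.9 q [-0.24  0.82  0.04  1.57 -0.04  0.75 -0.14]
```

No side force, so the hole is over the pin. Lower until the pin takes the weight.

{"name": "jog_arm", "arguments": {"series": "0 0 0.001 0; 0 0 0.001 0; 0 0 0.001 0; 0 0 0 0; 0 0 0 0"}}

```text
clock: 10.28
tool_pos: [642.3, 95.5, 164.4]
ee_rot: [[-0.046, 0.999, 0.001], [0.999, 0.046, -0.0], [-0.0, 0.001, -1.0]]
contact_force: [-0.9, 0.1, 3.3]
gripper_width: 29.7
grip_force: 54.7
```

```bash
python3 -c "
from h import *
avg(5)"
```

```text
avg [-1.295 -0.922  3.909 -0.374  0.284 -0.042] sd [0.44  0.455 0.516 0.029 0.025 0.018]
t 10.53 p [642.2  95.5 164.2] ya 2.64 F [-0.88 -0.07  4.54] M [-0.41   0.256 -0.049] w 29.3 q [-0.24  0.82  0.04  1.57 -0.04  0.75 -0.14]
```

The pin carries the load, and the moment is consistent with hole -30. Relieve 1 mm, then release.

{"name": "jog_arm", "arguments": {"series": "0 0 -0.0008 0; 0 0 0 0; 0 0 0 0"}}

```text
clock: 10.9
tool_pos: [642.0, 95.6, 164.4]
ee_rot: [[-0.046, 0.999, 0.0], [0.999, 0.046, -0.0], [-0.0, 0.0, -1.0]]
contact_force: [0.4, -0.6, 1.4]
gripper_width: 29.5
grip_force: 54.7
```

{"name": "jog_arm", "arguments": {"series": "0 0 0 0; 0 0 0 0; 0 0 0 0; 0 0 0 0; 0 0 0 0", "gripper": 0.05}}

```text
clock: 11.52
tool_pos: [641.8, 95.8, 164.5]
ee_rot: [[-0.046, 0.999, -0.0], [0.999, 0.046, 0.0], [0.0, -0.0, -1.0]]
contact_force: [0.4, -0.4, -0.4]
gripper_width: 50.2
grip_force: 0.0
```

```bash
python3 -c "
from h import *
st()
for i in range(20): get_image('side')
a=get_image('side'); cv2.imwrite('pics/s3.png',cv2.resize(a[170:260,320:420,::-1],None,fx=6,fy=6,interpolation=2)); st()"
```

```text
t 11.53 p [641.8  95.8 164.5] ya 2.66 F [ 0.36 -0.4  -0.43] M [-0.051  0.013  0.012] w 50.2 q [-0.24  0.82  0.04  1.57 -0.04  0.75 -0.14]
t 12.57 p [641.8  95.7 164.5] ya 2.66 F [ 0.17 -0.    0.19] M [-0.079  0.048  0.016] w 50.2 q [-0.24  0.82  0.04  1.57 -0.04  0.75 -0.14]
```

View pics/s3.png

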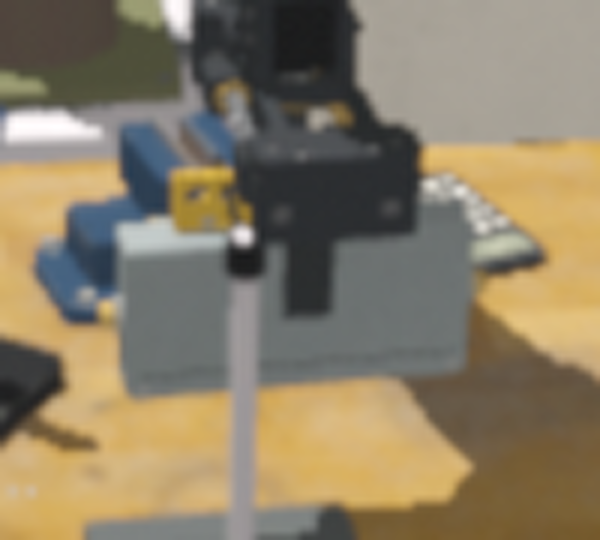

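Released. The bottom edge runs from (140,395) to (465,368), a slope of -0.083 against -0.077 when it was held level, so it hangs level. Retreat straight up.

{"name": "jog_arm", "arguments": {"series": "0 0 -0.012 0; 0 0 -0.02 0; 0 0 -0.025 0; 0 0 -0.03 0; 0 0 -0.04 0"}}

```text
clock: 13.2
tool_pos: [641.3, 95.6, 292.8]
ee_rot: [[-0.046, 0.999, -0.001], [0.999, 0.046, -0.0], [-0.0, -0.001, -1.0]]
contact_force: [0.5, -0.5, -0.4]
gripper_width: 50.2
grip_force: 0.0
```

{"name": "jog_arm", "arguments": {"series": "0 -0.05 -0.04 0; 0 -0.05 0 0; 0 -0.05 0 0; 0 0 0 0; 0 0 0 0"}}

```text
clock: 13.82
tool_pos: [494.2, 89.0, 331.6]
ee_rot: [[-0.046, 0.999, 0.003], [0.999, 0.046, 0.001], [0.001, 0.003, -1.0]]
contact_force: [0.0, 0.7, -0.0]
gripper_width: 50.3
grip_force: 0.0
```

```bash
python3 -c "
from h import *
for i in range(40): get_image('side')
a=get_image('side').astype(int)
for i in range(12): b=get_image('side').astype(int)
print('motion',abs(a-b)[190:250,330:420].mean()); st()
cv2.imwrite('pics/s4.png',cv2.resize(b[170:260,320:420,::-1].astype(np.uint8),None,fx=6,fy=6,interpolation=2))"
```

```text
motion 0.3380246913580247
t 16.48 p [493.2  88.8 330.6] ya 2.65 F [-0.83 -0.28  0.09] M [-0.076 -0.02   0.003] w 50.1 q [-0.3   0.42  0.05  1.83 -0.03  0.89 -0.19]
```

View pics/s4.png

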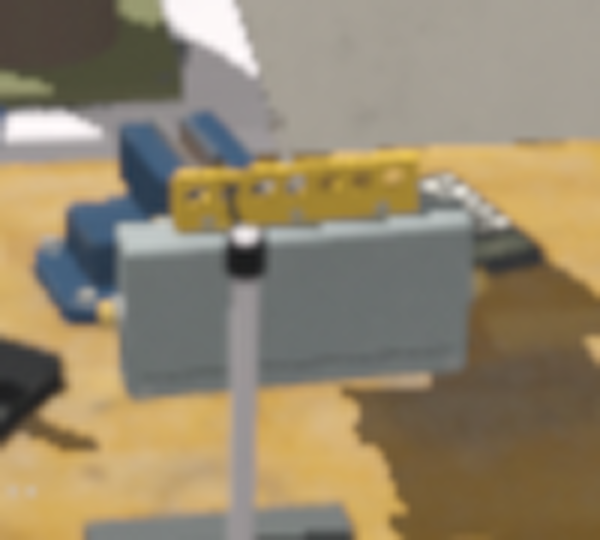

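It's hanging still and unchanged in pose: bottom edge (140,395)–(465,368), with the pin in the second hole. I'm handing it in.

```bash
python3 -c "
from rig import *
print(close_job())"
```

```text
the job is handed in; nothing more can be done
None
```

The module hangs level and still on the pin by its y = -30 mm hole (the second from one end), released with the arm clear, and the job was handed in at about 16.5 s; `close_job()` gave no verdict back.

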